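Set the line winder's click dial and start it

ROBOT

A 7-joint arm with a two-finger parallel gripper is mounted at the origin on a cart in front of the work surface, level with it; the furniture and walls round the work are solid. World frame = base frame: x ahead of the robot, y to its left, z up, the work surface at z = 0. Lengths are in m, angles in rad, forces in N, time in s.
With the tool pointing down it reaches from about 0.35 to 0.9 m from the base axis. Payload 8.1 kg.
Tool frame: the origin (TCP) lies at the very end of the fingers, on their centre line; the grasp point (between the pads) lies 19 mm behind it; z points along the fingers, y is the line along which they close (so a half turn about z gives the same grasp; the last joint's range is limited). The gripper opens to 92 mm and grips with 3 to 60 N. Pads are 19 mm wide; open, the fingers measure 130 mm over their backs; the gripper's body (75 mm by 190 mm) begins 47 mm behind the grasp point.
Start: joints at [-0.103, 0.434, 0.025, 1.573, -0.012, 1.134, -0.075], TCP at [0.625, -0, 0.227] pointing down, gripper open.
Joint ranges: [-2.62, 2.62], [-0.44, 2.09], [-1.27, 1.32], [0.08, 2.57], [-1.32, 4.46], [0.12, 2], [-2.74, 2.74]. Speed limits (rad/s): [2.22, 2.22, 3.01, 3.01, 3.14, 3.14, 3.14].

INTERFACE

Orientations are given as a rotation vector (axis times angle).
In Python, from cell import arm gives the robot as it stands.
- The arm moves only by the tool jog_arm, never from a script. Its argument "rows" is a list of rows, each a list of 3 entries, a list of its own where there are three numbers: the shift along the world's x, y, z in cm, then the turn, a rotation vector about the world's x, y, z in degrees, then the opening, from 0 (shut) to 1 (fully open). A call has 1 to 8 rows; each row is the pose to reach, as a shift and turn from the pose commanded when the call began; what a row does not reach only later rows make up. A row lasts 1/8 s, in which the tool goes at most 62.5 mm and 10.7 degrees, less where a joint would pass 70% of its speed; a pose out of reach is approached as far as the arm can. A call with a gripper value outside its range is refused whole. The fingers move at their own pace and stop on an object; "newtons" is the grip in N (left out, the last holds). Time passes only in rows, so rows that repeat a pose let the fingers close. It gives the time, the measured TCP pose, the force, the opening and the grip force at its end, in the units of the state.
- arm.observe(): the state, without advancing time (a new reading comes with each control period).
- arm.get_image(name): name is "scene" or "side" or "wrist"; returns a dict with "img" (400x640x3 uint8, red, green, blue), "depth" (400x640 float32, m along the optical axis (not along the pixel's ray), 0 where there is no reading), "fx", "fy", "cx", "cy" (pixels), "dist_coeffs" ([k1, k2, p1, p2, k3] as OpenCV has them; the pictures are not rectified), "rvec" (rotation vector, rad) and "tvec" (3), from world to camera coordinates, as OpenCV has them; the wrist camera has in their place "mount" (4x4, takes a point from camera to tool coordinates, whose origin is the TCP and whose axes are the flange's). Camera axes: x right, y down, z forward; pixel columns grow to the right and rows downward; lengths in m; the calibration is good to about 2 mm. A picture is of the moment at which its call begins: read the wrist's pose just before it.
- arm.sign_off(): hands the job in; it is judged then, once.
The state is a dict: "clock": time; "joints": joint angles; "dq": joint speeds; "joint_efforts": joint torques, N m; "position": TCP position; "ee_rot": TCP orientation; "force": force on the tool from outside, world axes, zero at the start; "ft_torque": the same for the moment, N m; "width": opening from 0.0 (shut) to 1.0 (fully open); "gripper_force": force on a finger pad.
Only numpy, scipy, OpenCV 4.12 (cv2) and the standard library are available. Lean on these libraries where they do the work, as an engineer would, in place of code of your own. Each camera call takes 0.05 s, during which the arm holds its last target. There are 200 camera calls.

TASK

The spool lying in the line winder's cradle is red, green or blue: with a fingertip against the side of the dial's lever, push the dial clockwise, click by click, until the lever rests in the click that points at the dot of that colour, without turning it past that dot. Then press the yellow start button fully down and let go. Do not pinch the lever, do not press the button before the dial is set, and leave the spools and everything else on the desk where they are.

Things in the scene. Friction and masses are not known exactly. Their poses are not given: they have to be found in the camera images.
- winder: Line winder, fixed to the desk: grey housing 150 mm (x) by 230 mm (y), 50 mm high, black top; dial at its +y end, yellow start button at its -y end, spool cradle on the desk beyond the -y end, a thin steel line guide (under 55 mm high) behind the cradle. Nothing on it is higher than 82 mm. Origin: centre of the housing's underside; z up, -x is the front.
- dial (a joint): Angle of the dial, rad, growing clockwise seen from above. It clicks into eight rests k x 0.5236 (30 degrees), k = 0..7; there the lever points (105 - 30 k) degrees counter-clockwise from the winder's +x axis. A dot marks each rest: small white ones, large red at k = 3 (1.571), green at k = 5 (2.618), blue at k = 6 (3.142). It starts in rest 0, 1 or 2 (rarely caught midway).
- red_dot (a point): Centre of the red dot (diameter 14 mm) on the black top, 60 mm from the dial's axis.
- green_dot (a point): Centre of the green dot, likewise.
- blue_dot (a point): Centre of the blue dot, likewise.
- dial_centre (a point): On the dial's axis, at the upper face of the dial's flat grey disc (diameter 100 mm), 57 mm above the desk. A hub of radius 13 mm stands 24 mm above this point.
- lever_end (a point): Top of the outer end of the white upright lever on the dial. The lever is a flat plate that runs from the hub straight outward to 47 mm from the axis, 10 mm thick, its top 22 mm above the disc (79 mm above the desk); it is the pointer. Nothing else stands on the disc.
- trailing_face: The half (5 mm) of the lever on its counter-clockwise side, seen from above: the side to push for turning clockwise. Origin on the dial's axis, x outward along the lever, z up, y towards this side. A push of about 4 N here, 35 mm from the axis, carries the dial over the crest midway between two rests; then it springs to the next rest ahead of the finger and stays.
- leading_face: The other half of the lever, on its clockwise side. Origin and axes as for trailing_face. Touching both halves hard at once counts as pinching.
- start_button (a joint): Travel of the start button, m: 0 released, 0.006 fully down. A spring returns it; fully down takes 5 N.
- start_button_top (a point): Centre of the top of the round yellow start button (diameter 30 mm) on the winder's top; it is pressed straight down.
- cradle (a point): Centre of the spool cradle, on the desk: an aluminium ring 12 mm high, inner radius 34 mm, outer radius 39 mm, at the winder's -y end.
- spool_red: Spool of line with a red label, diameter 62 mm, 24 mm high, lying flat and loose. Origin: centre of its underside. One of the three spools lies in the cradle, the other two on the desk.
- spool_green: The same with a green label.
- spool_blue: The same with a blue label.
- mug: White dotted mug, 82 x 114 x 91 mm high, loose; a bystander.
- marker_pen: Marker pen, 135 mm long, 17 mm thick, lying loose; a bystander.
- kraft_tape: Roll of brown tape, diameter 107 mm, 50 mm high, lying loose; a bystander.
- pliers: Pliers with red handles, 183 mm long, lying loose; a bystander.
There are look-alikes about, which are no part of the job. What is shaped like the spool_green but orange or purple is not meant.

How it is judged:
By the outcome, as a careful person would: the job done as asked, in the order asked, and still so for the second after the job is handed in, with the robot touching nothing.
It also fails if it takes over 58 s, if anything falls off the work surface, if the arm or the gripper's body presses on something with over 40 N, if the wrist force passes 120 N, or if a joint passes its speed limit or range.

## Working session

There is one attempt and no reset: what is moved stays moved. The work goes in short steps, Python scripts to look and compute and a tool call to move; the robot and the scene stay as the last step left them, time stands still between calls to the robot, and variables do not carry over. Pictures are saved under pics/ and viewed, at most 10 in all, crops included, and the job is handed in when it is done.

Besides the shell and the picture viewer there is one more tool, called after "Emit:" by a JSON object that holds its "op" and its "data". jog_arm: Moves the arm, as the interface text tells. Its arguments: {"type":"object","properties":{"rows":{"type":"array","items":{"type":"array"}},"newtons":{"type":"number"}},"required":["rows"]}

```bash
mkdir -p pics; cat > h.py <<'E'
import numpy as np,cv2
from cell import arm
def grab(n):
    s=arm.observe(); d=arm.get_image(n)
    if 'mount' in d:
        T=np.eye(4);T[:3,:3]=cv2.Rodrigues(np.array(s['ee_rot'],float))[0];T[:3,3]=s['position'];W=T@np.array(d['mount'])
    else:
        R=cv2.Rodrigues(np.array(d['rvec'],float))[0];W=np.eye(4);W[:3,:3]=R.T;W[:3,3]=-R.T@np.array(d['tvec'],float).ravel()
    d['W']=W; return d
def ray(d,u,v,z):
    K=np.array([[d['fx'],0,d['cx']],[0,d['fy'],d['cy']],[0,0,1.]])
    p=cv2.undistortPoints(np.array([[[u,v]]],float),K,np.array(d['dist_coeffs'],float))[0,0]
    r=d['W'][:3,:3]@np.array([p[0],p[1],1]);o=d['W'][:3,3]
    return o+r*(z-o[2])/r[2]
def blobs(d,lo,hi,amin=30):
    h=cv2.cvtColor(d['img'],cv2.COLOR_RGB2HSV); m=cv2.inRange(h,np.array(lo),np.array(hi))
    n,_,st,c=cv2.connectedComponentsWithStats(m)
    return [(c[i].round(1).tolist(),st[i].tolist()) for i in range(1,n) if st[i][4]>=amin]
def save(d,f): cv2.imwrite('pics/'+f,cv2.cvtColor(d['img'],cv2.COLOR_RGB2BGR))
E
python3 - <<'E'
from h import *
s=arm.observe();print(s['clock'],s['position'],s['ee_rot'],s['force'])
for n in ('scene','side','wrist'): 
    d=grab(n);save(d,n+'0.png');print(n,d['W'].round(3).tolist())
E
```

```text
0.0 [ 6.24478296e-01 -5.91013128e-05  2.25948509e-01] [-2.22080668e+00 -2.22065252e+00  1.91060221e-03] [-0.13737578 -0.21737535 -0.22802316]
scene [[0.626, -0.567, 0.534, -0.34], [-0.779, -0.465, 0.42, -0.731], [0.01, -0.68, -0.733, 1.292], [0.0, 0.0, 0.0, 1.0]]
side [[0.41, -0.79, 0.456, -0.181], [-0.912, -0.352, 0.209, -0.369], [-0.004, -0.502, -0.865, 1.395], [0.0, 0.0, 0.0, 1.0]]
wrist [[1.0, -0.0, -0.001, 0.623], [-0.0, -0.968, -0.253, 0.067], [-0.001, 0.253, -0.968, 0.384], [0.0, 0.0, 0.0, 1.0]]
```

View pics/scene0.png

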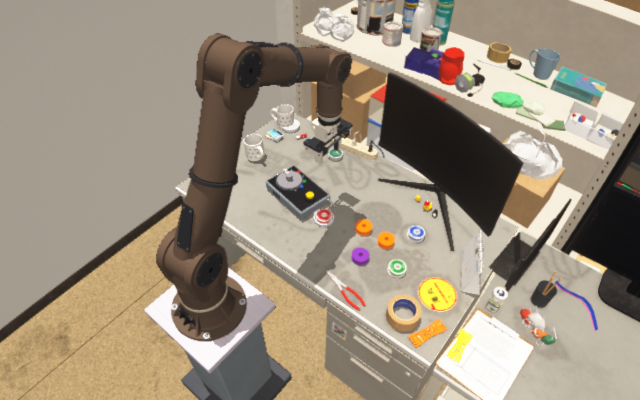

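View pics/side0.png

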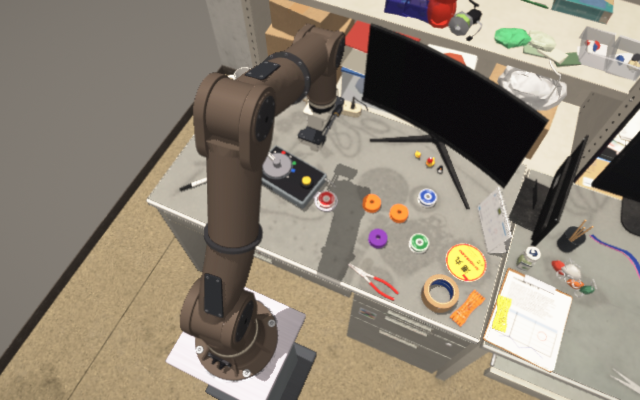

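The spool in the cradle is red: scene (323,216), side (325,200). The winder is at scene (298,190). Next I'll measure it closely.

```bash
python3 - <<'E'
from h import *
for n,(x0,y0) in (('scene',(250,155)),('side',(245,135))):
    d=grab(n)
    for nm,lo,hi in (('yel',(22,150,120),(32,255,255)),('red',(0,150,90),(6,255,255)),('red2',(172,150,90),(180,255,255)),('grn',(50,110,60),(85,255,255)),('blu',(100,130,70),(128,255,255))):
        for c,st in blobs(d,lo,hi,4):
            if x0<c[0]<x0+110 and y0<c[1]<y0+80:
                print(n,nm,c,st[4],'z50',ray(d,*c,.05).round(4),'z60',ray(d,*c,.06).round(4)[:2],'z24',ray(d,*c,.024).round(4)[:2])
    d['img']=cv2.resize(d['img'][y0:y0+80,x0:x0+110],None,fx=7,fy=7,interpolation=cv2.INTER_CUBIC);save(d,n+'c.png')
E
```

```text
scene yel [309.4, 194.6] 51 z50 [0.563  0.0385 0.05  ] z60 [0.5557 0.0323] z24 [0.5819 0.0546]
scene red [298.0, 171.0] 7 z50 [0.6358 0.1598 0.05  ] z60 [0.6279 0.1527] z24 [0.6562 0.1785]
scene red [323.5, 213.9] 58 z50 [ 0.52   -0.0657  0.05  ] z60 [ 0.5131 -0.0711] z24 [ 0.538  -0.0518]
scene grn [304.2, 180.8] 11 z50 [0.6084 0.1034 0.05  ] z60 [0.6007 0.0967] z24 [0.6282 0.1209]
scene blu [301.6, 186.1] 11 z50 [0.5791 0.0921 0.05  ] z60 [0.5717 0.0854] z24 [0.5984 0.1093]
side yel [306.0, 179.9] 68 z50 [0.5602 0.032  0.05  ] z60 [0.5547 0.029 ] z24 [0.5746 0.0397]
side red [283.3, 152.0] 11 z50 [0.6341 0.157  0.05  ] z60 [0.628  0.1531] z24 [0.6498 0.1671]
side red [325.5, 198.1] 68 z50 [ 0.5214 -0.0592  0.05  ] z60 [ 0.5162 -0.0615] z24 [ 0.535  -0.0532]
side grn [294.0, 162.5] 12 z50 [0.6087 0.1018 0.05  ] z60 [0.6029 0.0983] z24 [0.624  0.1109]
side blu [293.0, 170.2] 17 z50 [0.578  0.0908 0.05  ] z60 [0.5723 0.0873] z24 [0.5927 0.0996]
```

View pics/scenec.png

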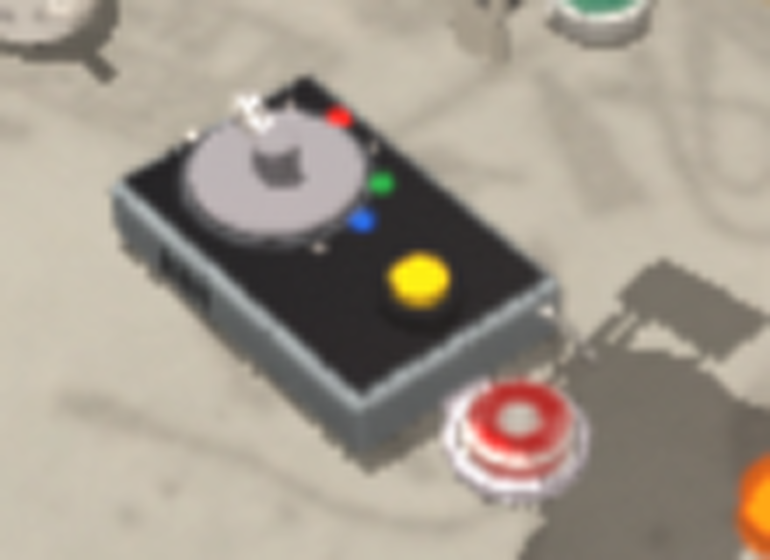

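View pics/sidec.png

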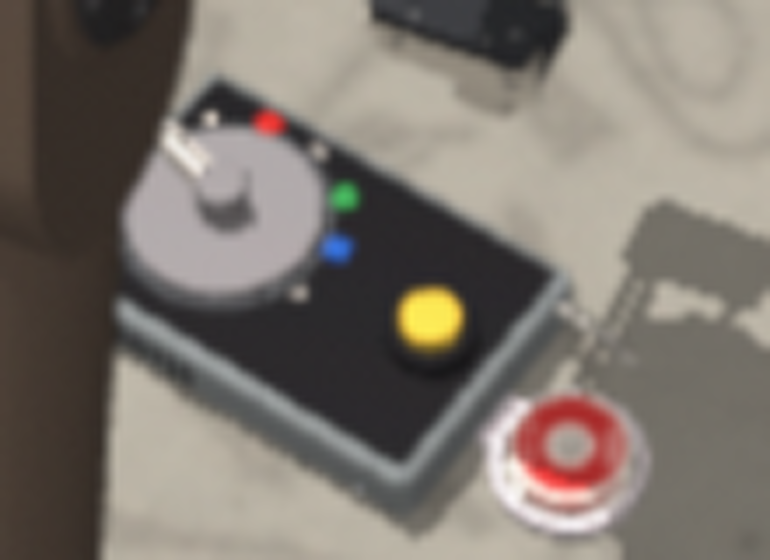

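The red spool is in the cradle, so the target is k = 3. I get dial centre ≈ (0.574, 0.152), winder yaw ≈ -10°, and the lever looks like it's at k = 1. I'll move in with the gripper shut for a wrist view.

Emit:
{"op": "jog_arm", "data": {"rows": [[[-2, 4, 0], [0, 0, 0], 0], [[-5, 9, 0], [0, 0, 0], 0], [[-5, 9, 0], [0, 0, 0], 0], [[-5, 9, 0], [0, 0, 0], 0], [[-5, 9, 0], [0, 0, 0], 0], [[-5, 9, 0], [0, 0, 0], 0], [[-5, 9, 0], [0, 0, 0], 0]], "newtons": 5}}

```text
clock: 1.12
position: [0.5752, 0.0893, 0.2266]
ee_rot: [2.223, 2.22, -0.0]
force: [-0.2, 0.4, -0.6]
width: 0.288
gripper_force: 0.0
```

```bash
python3 - <<'E'
from h import *
s=arm.observe();print(s['clock'],s['position'],s['ee_rot'],s['width'])
d=grab('wrist');save(d,'w1.png');print(d['fx'],d['cx'],d['cy'])
for nm,lo,hi in (('yel',(22,150,120),(32,255,255)),('red',(0,150,90),(6,255,255)),('grn',(50,110,60),(85,255,255)),('blu',(100,130,70),(128,255,255))):
    for c,st in blobs(d,lo,hi,60): print(nm,c,st,ray(d,*c,.05).round(4),ray(d,*c,.06).round(4)[:2])
np.save('w1.npy',dict(img=d['img'],depth=d['depth'],W=d['W'],fx=d['fx'],fy=d['fy'],cx=d['cx'],cy=d['cy'],dist_coeffs=d['dist_coeffs']),allow_pickle=True)
E
```

```text
1.125 [0.57522039 0.08931244 0.22659713] [ 2.22266789e+00  2.22015337e+00 -3.53819472e-04] 0.28761246713944416
305.3974748185241 319.4335288389813 206.68770340382366
yel [301.8, 248.7] [296, 236, 14, 26, 306] [0.5532 0.0183 0.05  ] [0.5538 0.0224]
yel [261.4, 280.7] [260, 262, 4, 38, 100] [ 0.5033 -0.0236  0.05  ] [ 0.5054 -0.0183]
yel [377.4, 281.2] [376, 263, 4, 37, 76] [ 0.6444 -0.0245  0.05  ] [ 0.6423 -0.0191]
red [615.0, 119.2] [605, 114, 21, 12, 167] [0.9078 0.1709 0.05  ] [0.8978 0.1705]
red [374.0, 128.7] [368, 122, 13, 14, 141] [0.6324 0.1552 0.05  ] [0.6306 0.1553]
red [301.3, 299.9] [289, 291, 22, 21, 230] [ 0.5514 -0.05    0.05  ] [ 0.5521 -0.0438]
grn [544.0, 152.0] [526, 133, 38, 40, 803] [0.8261 0.1324 0.05  ] [0.8185 0.1331]
grn [348.5, 179.5] [343, 174, 12, 12, 121] [0.6063 0.1004 0.05  ] [0.6053 0.1021]
blu [321.7, 188.8] [316, 183, 13, 13, 125] [0.5766 0.0899 0.05  ] [0.5765 0.0919]
```

View pics/w1.png

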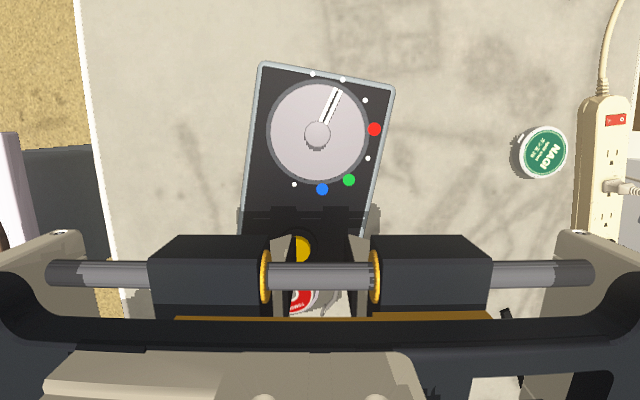

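The lever is at k = 1, pointing from the hub (317,134) to (338,90), next to the white dot at (342,79). The red dot is at (374,129). I'll go to the trailing side of the lever, turn the tool -25°, and descend.

Emit:
{"op": "jog_arm", "data": {"rows": [[[-0.8, 3.7, 0], [0, 0, -8], 0], [[-1.6, 7.4, -4], [0, 0, -16], 0], [[-2.3, 11.1, -8], [0, 0, -25], 0], [[-2.3, 11.1, -11], [0, 0, -25], 0], [[-2.3, 11.1, -11], [0, 0, -25], 0]]}}

```text
clock: 1.8
position: [0.5504, 0.2005, 0.1147]
ee_rot: [-2.649, -1.689, 0.007]
force: [0.7, 0.5, 0.3]
width: 0.002
gripper_force: 0.0
```

```bash
python3 - <<'E'
from h import *
s=arm.observe();print(s['position'],s['ee_rot'],s['width'])
d=grab('side');y0,x0=120,235
d['img']=cv2.resize(d['img'][y0:y0+80,x0:x0+110],None,fx=7,fy=7,interpolation=cv2.INTER_CUBIC);a=d['img']
e=grab('wrist')['img'][0:400,:];d['img']=np.vstack([a[:, :640][:300],e[100:400]]);save(d,'w2.png')
E
```

```text
[0.5503952  0.20051362 0.11470357] [-2.6485132  -1.68895698  0.00733924] 0.0021946699538632577
```

View pics/w2.png

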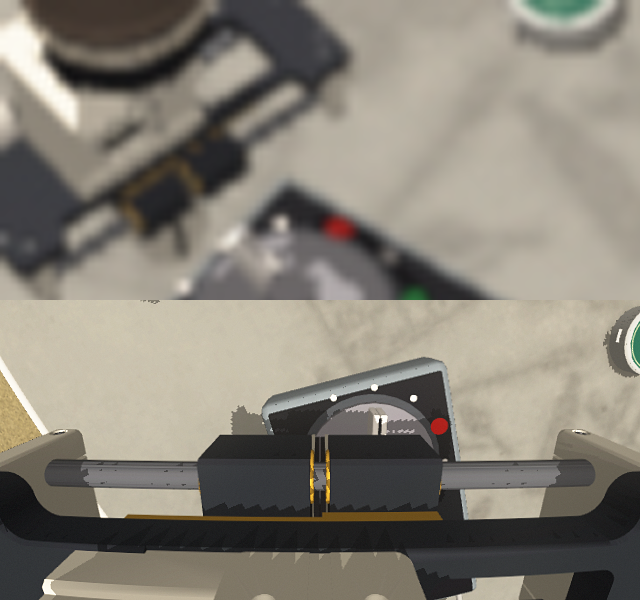

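The lever (wrist image, x≈380) stands upright to the right of the shut fingers (x≈320), and the yaw matches. I'll descend to about z = 0.066 and then push gently until I feel contact.

Emit:
{"op": "jog_arm", "data": {"rows": [[[0, 0, -2.5], [0, 0, 0], 0], [[0, 0, -4.8], [0, 0, 0], 0], [[0, 0, -4.8], [0, 0, 0], 0]]}}

```text
clock: 2.28
position: [0.5522, 0.2001, 0.0691]
ee_rot: [2.651, 1.686, -0.001]
force: [0.5, -1.1, -0.1]
width: 0.007
gripper_force: 0.0
```

Emit:
{"op": "jog_arm", "data": {"rows": [[[0.45, -0.2, 0], [0, 0, 0], 0], [[0.9, -0.4, 0], [0, 0, 0], 0], [[1.35, -0.6, 0], [0, 0, 0], 0], [[1.35, -0.6, 0], [0, 0, 0], 0]]}}

```text
clock: 2.78
position: [0.5662, 0.1946, 0.0691]
ee_rot: [2.65, 1.687, 0.001]
force: [-0.4, -0.5, -0.1]
width: 0.004
gripper_force: 0.0
```

Emit:
{"op": "jog_arm", "data": {"rows": [[[0.2, -0.1, 0], [0, 0, 0], 0], [[0.4, -0.2, 0], [0, 0, 0], 0], [[0.4, -0.2, 0], [0, 0, 0], 0]]}}

```text
clock: 3.15
position: [0.5696, 0.1929, 0.0687]
ee_rot: [2.65, 1.688, 0.0]
force: [0.3, 0.2, 0.3]
width: 0.007
gripper_force: 0.0
```

Emit:
{"op": "jog_arm", "data": {"rows": [[[0.15, -0.1, 0], [0, 0, 0], 0], [[0.3, -0.15, 0], [0, 0, 0], 0], [[0.3, -0.15, 0], [0, 0, 0], 0]]}}

```text
clock: 3.52
position: [0.5721, 0.1916, 0.0686]
ee_rot: [-2.649, -1.688, 0.001]
force: [-2.2, 1.1, 1.2]
width: 0.002
gripper_force: 1.2
```

Contact is at about 2.5 N. Now I'll follow the arc over the first crest, about 23°.

Emit:
{"op": "jog_arm", "data": {"rows": [[[0.4, 0.05, 0], [0, 0, -6], 0], [[0.8, 0, 0], [0, 0, -11], 0], [[1.2, -0.1, 0], [0, 0, -17], 0], [[1.5, -0.2, 0], [0, 0, -22], 0], [[1.5, -0.2, 0], [0, 0, -22], 0]]}}

```text
clock: 4.15
position: [0.5879, 0.1894, 0.0688]
ee_rot: [2.922, 1.152, 0.001]
force: [0.2, -0.3, 0.1]
width: 0.007
gripper_force: 0.0
```

```bash
python3 - <<'E'
from h import *
s=arm.observe();print(s['position'],s['ee_rot'],s['force'])
d=grab('side');y0,x0=130,240
a=cv2.resize(d['img'][y0:y0+60,x0:x0+90],(640,300),interpolation=cv2.INTER_CUBIC)
e=grab('wrist')['img'];d['img']=np.vstack([a,e[0:300]]);save(d,'w3.png')
E
```

```text
[0.58794047 0.18935305 0.06877815] [2.92223268e+00 1.15170266e+00 9.05321606e-04] [ 0.23790942 -0.27655538  0.05170011]
```

View pics/w3.png

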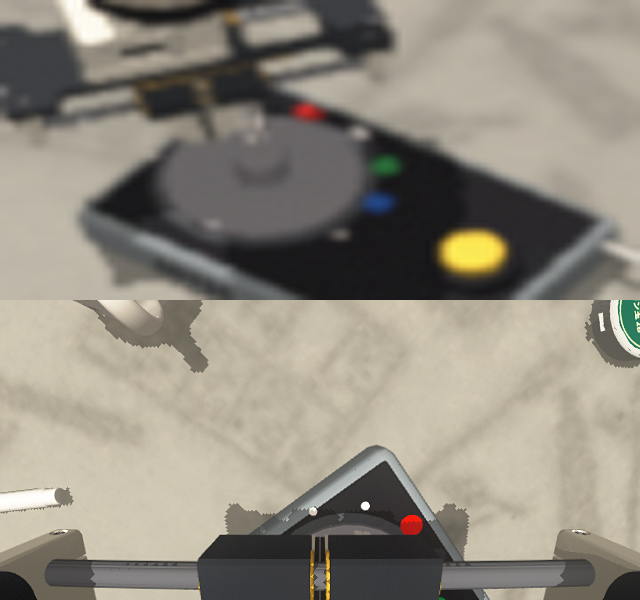

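The force dropped to zero and the lever now stands at k = 2. Next is the second click, to a tool angle 8° short of the red rest.

Emit:
{"op": "jog_arm", "data": {"rows": [[[0.5, -0.2, 0], [0, 0, -8], 0], [[1.0, -0.5, 0], [0, 0, -16], 0], [[1.35, -0.85, 0], [0, 0, -23], 0], [[1.7, -1.2, 0], [0, 0, -30], 0], [[1.7, -1.2, 0], [0, 0, -30], 0]]}}

```text
clock: 4.88
position: [0.6046, 0.1773, 0.0687]
ee_rot: [3.121, 0.358, 0.0]
force: [0.9, -0.4, 0.5]
width: 0.004
gripper_force: 0.0
```

Emit:
{"op": "jog_arm", "data": {"rows": [[[-0.3, 1.0, 0], [0, 0, 0], 0], [[-0.3, 1.5, 4], [0, 0, 10], 0], [[-0.3, 1.5, 9], [0, 0, 20], 0], [[-1, -1, 13], [0, 0, 30], 0], [[-1.5, -4, 15], [0, 0, 40], 0], [[-2, -6, 15], [0, 0, 50], 0], [[-3, -8, 15], [0, 0, 60], 0], [[-3, -8.8, 15], [0, 0, 67], 0]]}}

```text
clock: 5.88
position: [0.5737, 0.0887, 0.219]
ee_rot: [2.4, 2.027, -0.0]
force: [0.9, 1.0, 0.1]
width: 0.006
gripper_force: 0.0
```

```bash
python3 - <<'E'
from h import *
s=arm.observe();print(s['clock'],s['position'],s['ee_rot'],s['force'])
d=grab('wrist')
for nm,lo,hi in (('yel',(22,150,120),(32,255,255)),('red',(0,150,90),(6,255,255))):
    for c,st in blobs(d,lo,hi,60): print(nm,c,st,ray(d,*c,.05).round(4),ray(d,*c,.06).round(4)[:2])
d['img']=np.vstack([d['img'][:260,160:480],grab('side')['img'][100:260,180:500]]);save(d,'w4.png')
E
```

```text
5.875 [0.57367893 0.08868736 0.21904686] [ 2.39982008e+00  2.02695930e+00 -2.79524255e-04] [0.9287314  0.99281641 0.13111583]
red [616.0, 66.1] [606, 59, 22, 16, 195] [0.9077 0.1708 0.05  ] [0.8978 0.1703]
red [365.6, 119.2] [359, 113, 14, 14, 153] [0.6324 0.1552 0.05  ] [0.6309 0.1552]
```

View pics/w4.png

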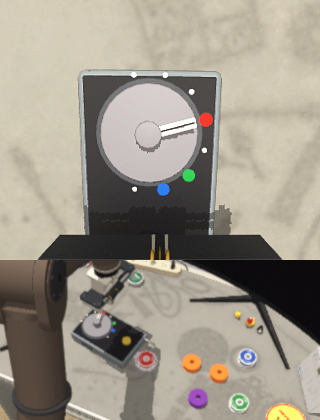

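The lever (wrist crop, (180,127)) points straight at the red dot at (206,119), so the dial is set. Triangulating from scene and side puts the button top at about (0.551, 0.028, 0.067). I'll move above it.

Emit:
{"op": "jog_arm", "data": {"rows": [[[-1.1, -3, 0], [0, 0, 5], 0], [[-2.25, -6, -5], [0, 0, 0], 0], [[-2.25, -6, -10], [0, 0, 0], 0], [[-2.25, -6, -13], [0, 0, 0], 0], [[-2.25, -6, -13], [0, 0, 0], 0]]}}

```text
clock: 6.6
position: [0.5503, 0.0304, 0.0869]
ee_rot: [-2.405, -2.017, 0.006]
force: [-0.6, -0.6, 0.7]
width: 0.005
gripper_force: 0.0
```

```bash
python3 - <<'E'
from h import *
s=arm.observe();print(s['clock'],s['position'],s['force'])
a=grab('side')['img'][150:210,270:350];b=grab('scene')['img'][165:225,270:350]
d={'img':cv2.resize(np.hstack([a,b]),(800,300),interpolation=cv2.INTER_CUBIC)};save(d,'w5.png')
E
```

```text
6.6 [0.55033678 0.03035514 0.08685983] [-0.63049383 -0.56848353  0.66330742]
```

View pics/w5.png

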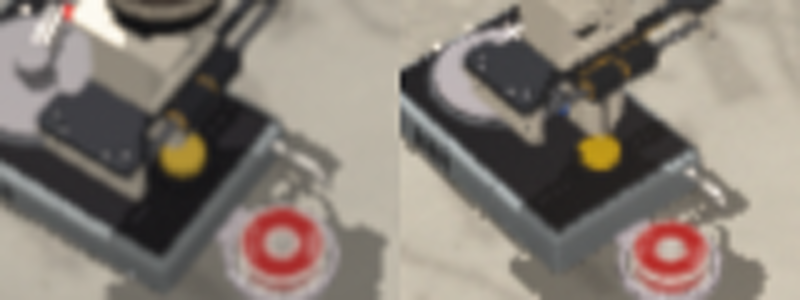

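The fingertip is right above the button in both views. Pressing down in small steps.

Emit:
{"op": "jog_arm", "data": {"rows": [[[0, -0.2, -0.8], [0, 0, 0], 0], [[0, -0.2, -1.6], [0, 0, 0], 0], [[0, -0.2, -1.9], [0, 0, 0], 0], [[0, -0.2, -1.9], [0, 0, 0], 0]]}}

```text
clock: 7.2
position: [0.5522, 0.0274, 0.0699]
ee_rot: [2.407, 2.019, 0.0]
force: [-0.3, 0.2, 3.2]
width: 0.01
gripper_force: 1.4
```

Emit:
{"op": "jog_arm", "data": {"rows": [[[0, 0, -0.2], [0, 0, 0], 0], [[0, 0, -0.4], [0, 0, 0], 0], [[0, 0, -0.4], [0, 0, 0], 0]]}}

```text
clock: 7.58
position: [0.5523, 0.0274, 0.0663]
ee_rot: [2.406, 2.019, 0.001]
force: [-1.3, 0.5, 9.8]
width: 0.0
gripper_force: 4.4
```

Emit:
{"op": "jog_arm", "data": {"rows": [[[0, 0, -0.2], [0, 0, 0], 0], [[0, 0, -0.2], [0, 0, 0], 0]]}}

```text
clock: 7.82
position: [0.5524, 0.0275, 0.0659]
ee_rot: [2.406, 2.019, 0.002]
force: [-8.4, -0.4, 28.5]
width: 0.004
gripper_force: 14.4
```

Emit:
{"op": "jog_arm", "data": {"rows": [[[0, 0, 1], [0, 0, 0], 0], [[0, 0, 4], [0, 0, 0], 0], [[0, 0, 9], [0, 0, 0], 0], [[0, 0, 14], [0, 0, 0], 0], [[0, 3, 16], [0, 0, 0], 0], [[0, 6, 16], [0, 0, 0], 0], [[0, 6, 16], [0, 0, 0], 0]]}}

```text
clock: 8.7
position: [0.5515, 0.0905, 0.2236]
ee_rot: [-2.401, -2.024, -0.001]
force: [-0.2, 0.2, -0.1]
width: 0.002
gripper_force: 0.0
```

```bash
python3 - <<'E'
from h import *
s=arm.observe();print(s['clock'],s['position'],s['force'],s['dq'])
d=grab('wrist');d['img']=np.vstack([d['img'][:260,160:480],grab('side')['img'][100:260,180:500]]);save(d,'w6.png')
E
```

```text
8.7 [0.55146256 0.09053595 0.22361446] [-0.20103261  0.24873706 -0.09916575] [ 0.03129857  0.00201754  0.04657764  0.01672996  0.01578933 -0.00016478
  0.02829686]
```

View pics/w6.png

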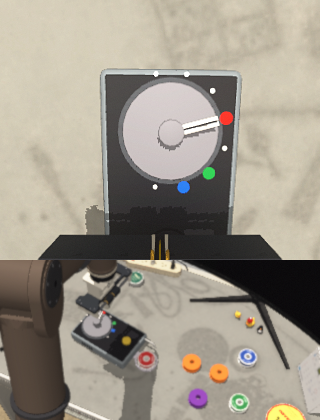

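The button hit its hard stop at 28 N with no further travel, and I've let it go. The lever still points at red (226,118), and nothing else on the desk has moved.

```bash
python3 -c "
from cell import arm
print(arm.sign_off())"
```

```text
the job is handed in; nothing more can be done
None
```

The red spool was in the cradle, so I pushed the dial two clicks clockwise to the red dot, then pressed the start button to its stop and released it; the job is handed in.

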